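Clear the cradle and lay the rolling pin in it to dry

TASK

The loop tool has been left lying in the dark cradle where the rolling pin dries. First lay it across the green tool rest with its handle about midway in both notches, either way round, then lay the rolling pin in the dark cradle, a handle in each notch and the barrel hanging between. Keep hold of each until it has settled in both its notches, and only then let go; leave the other things on the bench where they are.

Things in the scene. Friction and masses are not known exactly. Their poses are not given: they have to be found in the camera images.
- pin_mid (a point): Small wooden rolling pin lying on the bench: a round barrel 40 in diameter and 110 long with a thinner, darker round handle (16 in diameter) sticking out 40 at each end, 190 long in all, about 120 g; it can roll. This point is its centre, on its axis, half-way along the barrel (20 above the bench at the start); x runs along the pin.
- looptool_mid (a point): Loop tool: a straight round boxwood handle 16 in diameter and 180 long, with a thin steel wire loop (28 wide, 38 long) beyond its +x end, about 50 g. At the start it lies across both notches of the dark cradle. This point is the middle of the handle, on its axis; x runs along the handle towards the loop. It balances within 10 of this point.
- cradle_seat (a point): Seat of the dark cradle: the point half-way between its two cheeks on the line where the axis of any 16 mm round lies when seated in both V notches, 50 above the bench; x runs along that line, z is up. The cheeks' tops are about 8 above this point, the top of the base 40 below it. A seated pin's barrel hangs between the cheeks with 10 to spare at each end.
- rest_seat (a point): Seat of the green rest: the point half-way between its two cheeks on the line where the axis of any 16 mm round lies when seated in both V notches, 45 above the bench; x runs along that line, z is up. The cheeks' tops are about 8 above this point, the top of the base 35 below it.
- pin: The rolling pin as a body; same origin and axes as its centre point.
- looptool: The loop tool as a body; same origin and axes as its handle's middle point.
- cradle: Dark wooden cradle for the rolling pin, fixed to the bench: a flat base 160 x 64 x 10 (along x, y, z) with two upright cheeks, each 12 thick and 60 wide, centred 71 either side of the middle along x (130 clear between them), each with a 90-degree V notch about 40 wide at the top. Origin under the middle of the base.
- rest: Green tool rest, fixed to the bench: a flat base 110 x 64 x 10 (along x, y, z) with two upright cheeks, each 12 thick and 60 wide, centred 45 either side of the middle along x (78 clear between them), each with a 90-degree V notch about 40 wide at the top. Origin under the middle of the base.
- rib: thin flat steel rib (kidney scraper), about 50 x 112 x 4, flat on the bench; origin under its middle. Bystander.
- knife: flat wooden modelling knife, about 22 x 180 x 7, flat on the bench; origin under its handle. Bystander.
- bowl: terracotta-coloured stoneware bowl, 150 across, with a smaller blue bowl nested in it, about 75 tall in all, at the back; origin under its middle. Bystander.
- jar: closed white jar with a grey lid, 68 across and 85 tall, to the left; origin under its middle. Bystander.
- tiles: stack of two test tiles, about 70 across and 16 tall, to the right; origin under its middle. Bystander.
Mind the look-alikes: they are no part of the job. What is shaped like the rest but purple is not meant. Several things look just like the pin: the one meant starts nearest to the robot's base.

How it is judged:
On the way, in this order (a step that is already met when the one before it is completed fails the run):
1. the loop tool has settled in both notches of the green rest while still held (x of looptool_mid in the frame of rest_seat between -0.027 and 0.027 m and y of looptool_mid in the frame of rest_seat between -0.006 and 0.006 m and z of looptool_mid in the frame of rest_seat between -0.006 and 0.006 m and angle between the x axis of looptool_mid and the x axis of rest_seat, either way round below 0.07 rad and contact force between looptool and rest above 0.1 N and contact force between the fingers and looptool above 0.1 N), for 0.15 s.
2. the rolling pin has settled in both notches of the cradle while still held (x of pin_mid in the frame of cradle_seat between -0.014 and 0.014 m and y of pin_mid in the frame of cradle_seat between -0.006 and 0.006 m and z of pin_mid in the frame of cradle_seat between -0.006 and 0.006 m and angle between the x axis of pin_mid and the x axis of cradle_seat, either way round below 0.07 rad and contact force between pin and cradle above 0.1 N and contact force between the fingers and pin above 0.1 N), for 0.15 s.
At the end, for the whole second after the job is handed in: Loop tool in both notches of the green rest (handle's middle within 27 mm of centre) and rolling pin in both notches of the dark cradle (within 14 mm of centre); each axis within 4 mm of the seated line sideways and in height and within 4 degrees of its direction; both released and at rest (x of looptool_mid in the frame of rest_seat between -0.027 and 0.027 m and y of looptool_mid in the frame of rest_seat between -0.004 and 0.004 m and z of looptool_mid in the frame of rest_seat between -0.004 and 0.004 m and angle between the x axis of looptool_mid and the x axis of rest_seat, either way round below 0.07 rad and x of pin_mid in the frame of cradle_seat between -0.014 and 0.014 m and y of pin_mid in the frame of cradle_seat between -0.004 and 0.004 m and z of pin_mid in the frame of cradle_seat between -0.004 and 0.004 m and angle between the x axis of pin_mid and the x axis of cradle_seat, either way round below 0.07 rad and contact force between the fingers and pin below 0.05 N and contact force between the fingers and looptool below 0.05 N and linear speed of each of pin, looptool below 0.02 m/s); the robot touches nothing.
It fails at once if a bystander (rib, knife, bowls, jar or tiles) is moved more than 25 mm (distance of any of rib, knife, bowl, jar, tiles from where it was at the start of the episode above 0.025 m).
It also fails if it takes over 66 s, if anything falls off the work surface, if the arm or the gripper's body presses on something with over 40 N, if the wrist force passes 120 N, or if a joint passes its speed limit or range.

ROBOT

A 7-joint arm with a two-finger parallel gripper is mounted at the origin on the work surface. World frame = base frame: x ahead of the robot, y to its left, z up, the work surface at z = 0. Lengths are in m, angles in rad, forces in N, time in s.
With the tool pointing down it reaches from about 0.425 to 0.925 m from the base axis. Payload 6.8 kg.
Tool frame: the origin (TCP) lies at the very end of the fingers, on their centre line; the grasp point (between the pads) lies 19 mm behind it (r.grip_depth is the distance from the TCP to the grasp point, in m); z points along the fingers, y is the direction in which the jaws open and shut (so a half turn about z gives the same grasp; the last joint's range is limited). The gripper opens to 85 mm and grips with 20 to 120 N. Pads are 22 mm wide; open, the fingers measure 114 mm over their backs; the gripper's body (76 mm by 85 mm) begins 54 mm behind the grasp point. The pads swing forward as they close: fully open they stand 13 mm farther back than shut.
Start: joints at [1.113, 0.477, 0.022, 1.555, -0.011, 1.109, -0.083], TCP at [0.231, -0.634, 0.231] pointing down, gripper open.
Joint ranges: [-2.96, 2.96], [-0.34, 2.1], [-1.41, 1.46], [0.24, 2.44], [-1.37, 4.51], [0.17, 1.92], [-2.96, 2.96]. Speed limits (rad/s): [2.39, 2.39, 3.14, 3.14, 3.14, 3.14, 3.14].

INTERFACE

Orientations are given as a rotation vector (axis times angle).
In Python, from bench import status, eyes, workorder, spotter, r gives the robot as it stands.
- The arm moves only by the tool drive_tool, never from a script. Its argument "commands" is a list of rows, each an object of numbers: "rx", "ry", "rz": the turn, a rotation vector about the world's x, y, z normalised to -1 to 1, where 1 is 8 degrees; "tx", "ty", "tz": the shift along the world's x, y, z normalised to -1 to 1, where 1 is 20 mm; "grip": the closure, from -1 (fully open) to 1 (shut). A call has 1 to 10 rows; each row shifts and turns the commanded pose from where the row before left it; what a row does not reach is not made up. A row lasts 1/8 s, in which the tool goes at most 62.5 mm and 10.7 degrees, less where a joint would pass 70% of its speed; a pose out of reach is approached as far as the arm can. A call with a number of a shift or a turn outside -1 to 1 is refused whole. A call with a gripper value outside its range is refused whole. The fingers move at their own pace and stop on an object; "grip_force" is the grip in N (left out, the last holds). Time passes only in rows, so rows that do not move let the fingers close. It gives the time, the measured TCP pose, the force and the opening at its end, in the units of the state.
- status.get_obs(): the state, without advancing time (a new reading comes with each control period).
- eyes.grab_frame(name): name is "side" or "top" or "wrist"; returns a dict with "frame" (420x560x3 uint8, blue, green, red), "range_z" (420x560 float32, m along the optical axis (not along the pixel's ray), 0 where there is no reading), "fx", "fy", "cx", "cy" (pixels), "dist_coeffs" ([k1, k2, p1, p2, k3] as OpenCV has them; the pictures are not rectified), "T" (4x4, takes a point from camera to world coordinates); the wrist camera has in their place "T_tool_cam" (4x4, takes a point from camera to tool coordinates, whose origin is the TCP and whose axes are the flange's). Camera axes: x right, y down, z forward; pixel columns grow to the right and rows downward; lengths in m; the calibration is good to about 2 mm. A picture is of the moment at which its call begins: read the wrist's pose just before it.
- workorder.hand_in(): hands the job in, once; it reports no verdict.
Trained networks look in the newest picture that a camera, given by its name, has taken for a name from the list of things; names that differ only in an ending like _2 or _b are one class to them, and where a whole thing is asked for, a point or a joint stands for the part that bears it (a point fixed in the world has none). Each returns a list of dicts, best first, with "confidence" (0 to 1); they miss things now and then, are a little off and sometimes report something else, mostly with a low value. They report only what shows in the picture. A call takes as long as a camera call. They do not tell look-alikes from the thing itself.
- spotter.boxes_of(camera, target): "position" ([column, row] as shares, 0 to 1, of the picture: columns of its width, rows of its height, amid what is visible of it).
- spotter.masks_of(camera, target): "mask" (420x560 bool, what is visible of it) and "position" ([column, row] as shares, 0 to 1, of the picture: columns of its width, rows of its height, amid what is visible of it).
The state is a dict: "clock": time; "joints": joint angles; "qvel": joint speeds; "tau": joint torques, N m; "tcp_pos": TCP position; "orientation": TCP orientation; "contact_force": force on the tool from outside, world axes, zero at the start; "moment": the same for the moment, N m; "grip_width": finger opening in m.
Only numpy, scipy, OpenCV 4.12 (cv2) and the standard library are available. Lean on these libraries where they do the work, as an engineer would, in place of code of your own. Each camera call takes 0.05 s, during which the arm holds its last target.

## Working session

There is one attempt and no reset: what is moved stays moved. The work goes in short steps, Python scripts to look and compute and a tool call to move; the robot and the scene stay as the last step left them, time stands still between calls to the robot, and variables do not carry over. Pictures are saved under pics/ and viewed, and the job is handed in when it is done.

Besides the shell and the picture viewer there is one more tool, called after "Emit:" as name([rows], argument=value, ...), one row to a line, values as JSON. drive_tool: Moves the arm, as the interface text tells. Scaled input: -1 to 1 covers 20 mm each way for a shift and 8 degrees each way for a turn. Its arguments: {"type":"object","properties":{"commands":{"type":"array","items":{"type":"object","properties":{"rx":{"type":"number"},"ry":{"type":"number"},"rz":{"type":"number"},"tx":{"type":"number"},"ty":{"type":"number"},"tz":{"type":"number"},"grip":{"type":"number"}}}},"grip_force":{"type":"number"}},"required":["commands"]}

```bash
ls; mkdir -p pics; python3 - <<'E'
from bench import status, eyes, workorder, spotter, r
import cv2
print(status.get_obs())
for n in ["side","top"]:
    f=eyes.grab_frame(n); cv2.imwrite(f"pics/{n}0.png",f["frame"]); print(n,f["fx"],f["cx"],f["cy"],f["dist_coeffs"],f["T"].round(3).tolist() if hasattr(f["T"],'round') else f["T"])
    for t in ["pin","looptool","cradle","rest","rib","knife","bowl","jar","tiles"]:
        print(t,[( [round(d["position"][0]*560),round(d["position"][1]*420)],round(d["confidence"],2)) for d in spotter.boxes_of(n,t)])
E
```

```text
pics
{'clock': 0.0, 'joints': array([ 1.1129267 ,  0.47779413,  0.02235781,  1.55643962, -0.011513  ,
        1.10930107, -0.08307756]), 'qvel': array([ 0.00135628,  0.00182396,  0.00071415, -0.0001364 , -0.00026087,
        0.00162548, -0.0002481 ]), 'tau': array([ 1.17112268e-03, -5.96446788e+01,  1.60819005e+00, -2.81194353e+01,
        1.23627449e-02,  9.36535449e-03, -1.71116454e-05]), 'tcp_pos': array([ 0.23108847, -0.63358648,  0.23033506]), 'orientation': array([-3.09193468e+00, -5.46348986e-01,  6.97108151e-04]), 'contact_force': array([-0.09849594,  0.75200709,  0.50798156]), 'moment': array([-0.01320828, -0.03727856,  0.02199458]), 'grip_width': 0.08526807578479942}
side 537.8503842543737 286.6245510068916 215.61895660987264 [-0.16394558  0.          0.          0.          0.        ] [[-0.963, -0.201, 0.182, 0.28], [-0.271, 0.713, -0.647, 0.933], [0.0, -0.672, -0.74, 1.169], [0.0, 0.0, 0.0, 1.0]]
pin [([283, 230], 0.96), ([225, 171], 0.95), ([348, 130], 0.62)]
looptool [([307, 178], 0.7), ([217, 348], 0.47), ([203, 214], 0.17)]
cradle []
rest [([256, 300], 0.83), ([165, 294], 0.66)]
rib [([333, 321], 0.81)]
knife [([356, 213], 0.73)]
bowl [([203, 212], 0.58)]
jar [([215, 348], 0.88)]
tiles [([297, 148], 0.5)]
top 509.662036410491 273.88657585864485 208.30212566876267 [-0.0262762  0.         0.         0.         0.       ] [[-0.003, -0.992, 0.13, 0.416], [-1.0, 0.002, -0.005, -0.041], [0.005, -0.13, -0.992, 1.35], [0.0, 0.0, 0.0, 1.0]]
pin [([259, 222], 0.78), ([333, 129], 0.75)]
looptool []
cradle [([330, 226], 0.71)]
rest [([157, 134], 0.79), ([176, 219], 0.64)]
rib [([175, 302], 0.9)]
knife [([312, 292], 0.74)]
bowl [([248, 133], 0.87)]
jar [([106, 200], 0.56)]
tiles [([396, 205], 0.58)]
```

View pics/side0.png

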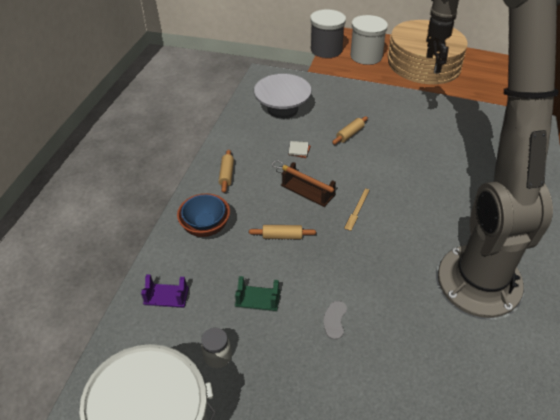

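View pics/top0.png

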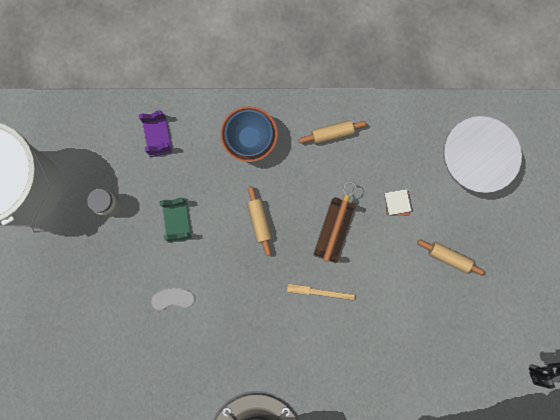

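The top view shows three pins, at about (259,221), (333,132) and (451,258). It also shows the green rest at (176,219), its purple look-alike at (156,134), and the dark cradle with the loop tool in it at (335,228), loop at (352,190). I'll measure them next.

```bash
cat > h.py <<'E'
from bench import status, eyes, workorder, spotter, r
import cv2, numpy as np
from scipy.spatial.transform import Rotation as R
def grab(n):
    s=status.get_obs(); f=eyes.grab_frame(n)
    if n=="wrist":
        T=np.eye(4);T[:3,:3]=R.from_rotvec(s["orientation"]).as_matrix();T[:3,3]=s["tcp_pos"]
        f["T"]=T@np.array(f["T_tool_cam"])
    return f
def cloud(f):
    K=np.array([[f["fx"],0,f["cx"]],[0,f["fy"],f["cy"]],[0,0,1]])
    h,w=f["range_z"].shape
    uv=np.stack(np.meshgrid(np.arange(w),np.arange(h)),-1).reshape(-1,1,2).astype(float)
    n=cv2.undistortPoints(uv,K,np.array(f["dist_coeffs"])).reshape(h,w,2)
    z=f["range_z"][...,None]
    P=np.concatenate([n*z,z],-1)
    T=np.array(f["T"])
    P=P@T[:3,:3].T+T[:3,3]
    P[f["range_z"]<=0]=np.nan
    return P
def proj(f,p):
    T=np.linalg.inv(np.array(f["T"]))
    K=np.array([[f["fx"],0,f["cx"]],[0,f["fy"],f["cy"]],[0,0,1]])
    q=np.atleast_2d(p)@T[:3,:3].T+T[:3,3]
    return cv2.projectPoints(q,np.zeros(3),np.zeros(3),K,np.array(f["dist_coeffs"]))[0].reshape(-1,2)
E
python3 - <<'E'
from h import *
f=grab("top"); P=cloud(f)
I=f["frame"]
for u,v in [(259,221),(333,132),(451,258)]:
    p=np.nanmedian(P[v-2:v+3,u-2:u+3].reshape(-1,3),0); print(u,v,p.round(3),np.linalg.norm(p[:2]).round(3))
b=P[300:400,40:100].reshape(-1,3);print("bench z",np.nanmedian(b[:,2]))
def seg(name,box,lo,hi,zmin=0.008):
    x0,y0,x1,y1=box
    hsv=cv2.cvtColor(I,cv2.COLOR_BGR2HSV)
    m=np.zeros(I.shape[:2],bool);m[y0:y1,x0:x1]=True
    m&=(P[...,2]>zmin)&np.isfinite(P[...,2])
    q=P[m]; c=cv2.minAreaRect((q[:,:2]*1000).astype(np.float32)); print(name,m.sum(),c,"zmax",np.percentile(q[:,2],[50,95,99]).round(4))
    np.save(name+".npy",q)
seg("pin",(238,178,282,262),0,0)
seg("rest",(155,188,198,248),0,0)
seg("cradle",(310,178,368,268),0,0)
big=cv2.resize(I[170:275,130:380],None,fx=3.2,fy=3.2,interpolation=cv2.INTER_CUBIC)
cv2.imwrite("pics/crop1.png",big)
E
```

```text
259 221 [ 0.555 -0.008  0.039] 0.555
333 132 [ 0.792 -0.204  0.039] 0.818
451 258 [ 0.458 -0.502  0.04 ] 0.679
bench z 0.0007651648603332895
pin 832 ((568.6124267578125, -11.63759994506836), (111.85979461669922, 200.94520568847656), 87.89527893066406) zmax [0.0354 0.0429 0.0447]
rest 894 ((560.2579956054688, 218.26974487304688), (101.45065307617188, 117.65850067138672), 85.47862243652344) zmax [0.0127 0.053  0.0555]
cradle 1523 ((556.8878173828125, -222.04595947265625), (139.141357421875, 226.77581787109375), 88.00150299072266) zmax [0.0158 0.0607 0.0624]
```

View pics/crop1.png

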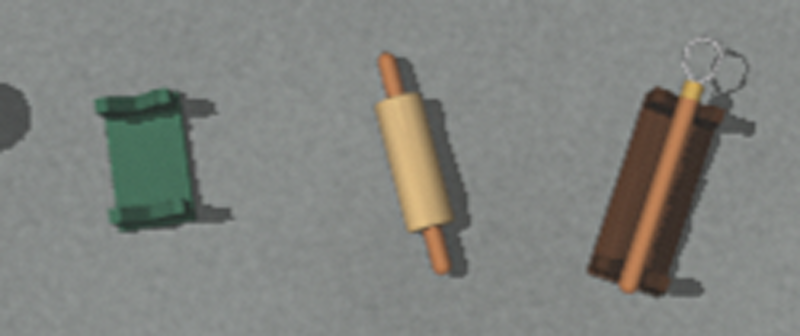

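The three pins' distances from the base are 0.555, 0.818 and 0.679 m, so the one at (259,221) is the pin meant. The crop shows it as tan with orange handles. The green rest is to its left, and the dark cradle with the loop tool is to its right. Next I fit poses by silhouette in both cameras.

```bash
cat > fit.py <<'E'
from h import *
from scipy.optimize import minimize
def box(x0,x1,y0,y1,z0,z1): return np.array([[x,y,z] for x in(x0,x1) for y in(y0,y1) for z in(z0,z1)],float)
def cyl(x0,x1,rad,z=0):
    a=np.linspace(0,2*np.pi,24); return np.concatenate([np.c_[np.full(24,x),rad*np.cos(a),z+rad*np.sin(a)] for x in(x0,x1)])/1
def stand(L,cx,hz):
    top=hz+8;vx=hz-11.3;hw=top-vx;o=[box(-L/2,L/2,-32,32,0,10)]
    for s in(-1,1):
        a,b=s*cx-6,s*cx+6
        o.append(box(a,b,-30,30,0,vx))
        for t in(-1,1):
            pr=[(t*30,0),(t*30,top),(t*hw,top),(0,vx),(0,0)]
            o.append(np.array([[x,y,z] for x in(a,b) for y,z in pr],float))
    return o
M={"rest":stand(110,45,45),"cradle":stand(160,71,50),
 "pin":[cyl(-55,55,20,20),cyl(-95,95,8,20)],"tool":[cyl(-90,90,8,0)]}
S=4
def render(f,parts,x,y,yaw,roi,z=0):
    u0,v0,u1,v1=roi; m=np.zeros(((v1-v0)*S,(u1-u0)*S),np.uint8)
    c,s=np.cos(yaw),np.sin(yaw)
    for p in parts:
        q=p/1000; w=np.c_[c*q[:,0]-s*q[:,1]+x,s*q[:,0]+c*q[:,1]+y,q[:,2]+z]
        uv=(proj(f,w)-[u0,v0]+0.5)*S
        cv2.fillConvexPoly(m,cv2.convexHull(np.round(uv*16).astype(np.int32)),255,shift=4)
    return cv2.GaussianBlur(m,(0,0),S*0.6).astype(np.float32)/255
def fit(views,parts,x0,z=0,tag=None):
    # views: list of (f,mask,roi)
    T=[]
    for f,m,(u0,v0,u1,v1) in views:
        T.append(cv2.GaussianBlur(cv2.resize(m[v0:v1,u0:u1].astype(np.float32),None,fx=S,fy=S,interpolation=cv2.INTER_LINEAR),(0,0),S*0.6))
    def cost(p):
        c=0
        for (f,m,roi),t in zip(views,T):
            g=render(f,parts,p[0]/1000,p[1]/1000,p[2]/100,roi,z); c+=np.abs(g-t).sum()/t.sum()
        return c
    x=np.array([x0[0]*1000,x0[1]*1000,x0[2]*100])
    for k in(8,2):
        o=minimize(cost,x,method="Nelder-Mead",options=dict(initial_simplex=[x,x+[k,0,0],x+[0,k,0],x+[0,0,k]],xatol=.05,fatol=1e-4)); x=o.x
    return x[0]/1000,x[1]/1000,x[2]/100,o.fun
def roi_of(m,pad=8):
    v,u=np.nonzero(m); return (max(u.min()-pad,0),max(v.min()-pad,0),min(u.max()+pad,559),min(v.max()+pad,419))
E
cat > run1.py <<'E'
from fit import *
F={n:grab(n) for n in("top","side")}
B={"rest":{"top":(155,188,198,248),"side":(228,268,288,316)},
"pin":{"top":(238,178,282,262),"side":(244,218,322,246)},
"tool":{"top":(310,178,362,268),"side":(270,155,342,210)},
"cradle":{"top":(310,178,362,268),"side":(270,155,342,210)}}
init={"rest":(0.56,0.218,1.5),"pin":(0.56,-.01,1.8),"tool":(.553,-.218,1.3),"cradle":(.553,-.218,1.3)}
res={}
for k in B:
    vs=[];
    for n in("top","side"):
        f=F[n];h=cv2.cvtColor(f["frame"],cv2.COLOR_BGR2HSV).astype(int);H,Sa,V=h[...,0],h[...,1],h[...,2]
        u0,v0,u1,v1=B[k][n];m=np.zeros(H.shape,bool);m[v0:v1,u0:u1]=True
        if k=="rest": m&=(H>50)&(H<95)&(Sa>70)
        if k=="pin": m&=(H<30)&(Sa>70)
        if k=="tool": m&=(H<30)&(Sa>70)&(V>110)
        if k=="cradle": m&=(H<30)&(Sa>60)
        m=cv2.morphologyEx(m.astype(np.uint8),cv2.MORPH_CLOSE,np.ones((3,3)))
        nl,lab,st,_=cv2.connectedComponentsWithStats(m);m=(lab==1+st[1:,4].argmax())
        vs.append((f,m,roi_of(m)))
    parts=M[k]; z=0
    if k=="tool": z=.05
    if k=="cradle":parts=M["cradle"]+[p+[0,0,50] for p in M["tool"]]
    for sel in (vs[:1],vs[1:],vs):
        o=fit(sel,parts,init[k],z);print(k,len(sel),np.round(o,4))
    res[k]=o
    for f,m,roi in vs:
        g=render(f,parts,*o[:3],roi,z);u0,v0,u1,v1=roi
        im=cv2.resize(f["frame"][v0:v1,u0:u1],None,fx=S,fy=S)
        cs,_=cv2.findContours((g>.5).astype(np.uint8),cv2.RETR_LIST,cv2.CHAIN_APPROX_NONE);cv2.drawContours(im,cs,-1,(255,255,0),1)
        cv2.imwrite(f"pics/_{k}_{'top' if f is F['top'] else 'side'}.png",im)
ims=[cv2.imread(f"pics/_{k}_{n}.png") for n in("top","side") for k in B]
W=Hh=0;can=np.zeros((600,800,3),np.uint8);
for i,im in enumerate(ims):
    im=cv2.resize(im,None,fx=min(200/im.shape[1],300/im.shape[0]),fy=min(200/im.shape[1],300/im.shape[0]));a,b=(i//4)*300,(i%4)*200
    can[a:a+im.shape[0],b:b+im.shape[1]]=im
cv2.imwrite("pics/fit1.png",can)
import json;json.dump({k:list(map(float,v)) for k,v in res.items()},open("res.json","w"))
E
python3 run1.py
```

```text
rest 1 [0.5619 0.2111 0.1462 0.2017]
rest 1 [0.5317 0.2526 1.8269 0.7004]
rest 2 [0.5431 0.2354 1.7138 1.5577]
pin 1 [ 0.543  -0.0517  2.0044  1.0157]
pin 1 [0.5341 0.0286 1.6746 0.9334]
pin 2 [ 0.5632 -0.0402  1.5774  2.0008]
tool 1 [ 0.5907 -0.3324  2.8905  1.    ]
tool 1 [ 0.6117 -0.4153  2.3133  1.    ]
tool 2 [ 0.6348 -0.4349  2.4822  2.    ]
cradle 1 [ 0.5758 -0.2729  1.6223  0.8325]
cradle 1 [ 0.5357 -0.2106  2.8011  0.0693]
cradle 2 [ 0.5354 -0.2074  2.8092  0.2078]
```

```bash
ls pics
```

```text
_cradle_side.png
_cradle_top.png
_pin_side.png
_pin_top.png
_rest_side.png
_rest_top.png
_tool_side.png
_tool_top.png
crop1.png
fit1.png
side0.png
top0.png
```

```bash
sed -i 's/^init=.*/init={"rest":(0.56,0.215,.12),"pin":(0.555,-.01,.23),"tool":(.535,-.207,-.3),"cradle":(.535,-.207,-.3)}/' run1.py; python3 run1.py
```

```text
rest 1 [0.5632 0.2126 0.1397 0.2175]
rest 1 [0.5607 0.2095 0.2033 0.1435]
rest 2 [0.561  0.2109 0.1759 0.3706]
pin 1 [ 0.5581 -0.008   0.2621  0.0972]
pin 1 [ 0.558  -0.0107  0.2748  0.0477]
pin 2 [ 0.5581 -0.009   0.2632  0.2015]
tool 1 [ 0.5354 -0.2053 -0.339   0.1368]
tool 1 [ 0.5376 -0.212  -0.3357  0.3441]
tool 2 [ 0.536  -0.2065 -0.3388  0.7422]
cradle 1 [ 0.5346 -0.2053 -0.3335  0.0899]
cradle 1 [ 0.5356 -0.2106 -0.3355  0.0693]
cradle 2 [ 0.5354 -0.2076 -0.3306  0.2047]
```

View pics/fit1.png

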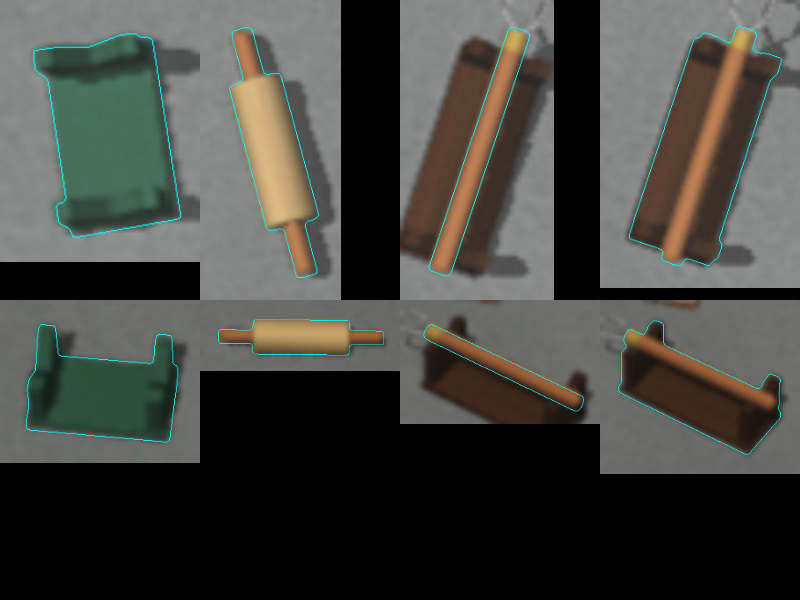

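The fits overlay well: the outlines match in both pictures. The two cameras differ by 2–5 mm, and by 0.06 rad on the rest's yaw. I'll refine with the wrist camera above the loop tool.

Emit:
drive_tool([
  {"tx": 0.7,"ty": 0.97,"rz": -0.245,"tz": 0.1,"grip": -1},
  {"tx": 0.7,"ty": 0.97,"rz": -0.245,"tz": 0.1,"grip": -1},
  {"tx": 0.7,"ty": 0.97,"rz": -0.245,"tz": 0.1,"grip": -1},
  {"tx": 0.7,"ty": 0.97,"rz": -0.245,"tz": 0.1,"grip": -1},
  {"tx": 0.7,"ty": 0.97,"rz": -0.245,"tz": 0.1,"grip": -1},
  {"tx": 0.7,"ty": 0.97,"rz": -0.245,"tz": 0.1,"grip": -1},
  {"tx": 0.7,"ty": 0.97,"rz": -0.245,"tz": 0.1,"grip": -1},
  {"tx": 0.7,"ty": 0.97,"rz": -0.245,"tz": 0.1,"grip": -1},
  {"tx": 0.7,"ty": 0.97,"rz": -0.245,"tz": 0.1,"grip": -1},
  {"tx": 0.7,"ty": 0.97,"rz": -0.245,"tz": 0.1,"grip": -1},
])

```text
validation failed for argument at $.co...
```

Emit:
drive_tool([
  {"tx": 0.7,"ty": 0.97,"rz": -0.245,"grip": -1},
  {"tx": 0.7,"ty": 0.97,"rz": -0.245,"grip": -1},
  {"tx": 0.7,"ty": 0.97,"rz": -0.245,"grip": -1},
  {"tx": 0.7,"ty": 0.97,"rz": -0.245,"grip": -1},
  {"tx": 0.7,"ty": 0.97,"rz": -0.245,"grip": -1},
  {"tx": 0.7,"ty": 0.97,"rz": -0.245,"grip": -1},
  {"tx": 0.7,"ty": 0.97,"rz": -0.245,"grip": -1},
  {"tx": 0.7,"ty": 0.97,"rz": -0.245,"grip": -1},
  {"tx": 0.7,"ty": 0.97,"rz": -0.245,"grip": -1},
  {"grip": -1},
])

```text
validation failed for argument at $.co...
```

Emit:
drive_tool([
  {"tx": 0.7,"ty": 0.97,"tz": 0.1,"rx": 0,"ry": 0,"rz": -0.245,"grip": -1},
])

```text
clock: 1.38
tcp_pos: [0.2435, -0.6158, 0.2331]
orientation: [3.103, 0.487, -0.002]
contact_force: [0.2, -0.3, -0.2]
grip_width: 0.0853
```

Emit:
drive_tool([
  {"tx": 0.7,"ty": 0.97,"tz": 0.1,"rx": 0,"ry": 0,"rz": -0.245,"grip": -1},
  {"tx": 0.7,"ty": 0.97,"tz": 0.1,"rx": 0,"ry": 0,"rz": -0.245,"grip": -1},
  {"tx": 0.7,"ty": 0.97,"tz": 0.1,"rx": 0,"ry": 0,"rz": -0.245,"grip": -1},
  {"tx": 0.7,"ty": 0.97,"tz": 0.1,"rx": 0,"ry": 0,"rz": -0.245,"grip": -1},
  {"tx": 0.7,"ty": 0.97,"tz": 0.1,"rx": 0,"ry": 0,"rz": -0.245,"grip": -1},
  {"tx": 0.7,"ty": 0.97,"tz": 0.1,"rx": 0,"ry": 0,"rz": -0.245,"grip": -1},
  {"tx": 0.7,"ty": 0.97,"tz": 0.1,"rx": 0,"ry": 0,"rz": -0.245,"grip": -1},
  {"tx": 0.7,"ty": 0.97,"tz": 0.1,"rx": 0,"ry": 0,"rz": -0.245,"grip": -1},
  {"tx": 0.7,"ty": 0.97,"tz": 0.1,"rx": 0,"ry": 0,"rz": -0.245,"grip": -1},
  {"tx": 0.7,"ty": 0.97,"tz": 0.1,"rx": 0,"ry": 0,"rz": -0.245,"grip": -1},
])

```text
clock: 2.62
tcp_pos: [0.3858, -0.4201, 0.2535]
orientation: [3.141, -0.044, 0.0]
contact_force: [0.3, 0.2, -0.0]
grip_width: 0.0852
```

Emit:
drive_tool([
  {"tx": 0.7,"ty": 0.97,"tz": 0,"rx": 0,"ry": 0,"rz": -0.245,"grip": -1},
  {"tx": 0.7,"ty": 0.97,"tz": 0,"rx": 0,"ry": 0,"rz": -0.245,"grip": -1},
  {"tx": 0.7,"ty": 0.97,"tz": 0,"rx": 0,"ry": 0,"rz": -0.245,"grip": -1},
  {"tx": 0.7,"ty": 0.97,"tz": 0,"rx": 0,"ry": 0,"rz": -0.245,"grip": -1},
  {"tx": 0.7,"ty": 0.97,"tz": 0,"rx": 0,"ry": 0,"rz": -0.245,"grip": -1},
  {"tx": 0.7,"ty": 0.97,"tz": 0,"rx": 0,"ry": 0,"rz": -0.245,"grip": -1},
  {"tx": 0.7,"ty": 0.97,"tz": 0,"rx": 0,"ry": 0,"rz": -0.245,"grip": -1},
  {"tx": 0.7,"ty": 0.97,"tz": 0,"rx": 0,"ry": 0,"rz": -0.245,"grip": -1},
  {"tx": 0.7,"ty": 0.97,"tz": 0,"rx": 0,"ry": 0,"rz": -0.245,"grip": -1},
  {"tx": 0,"ty": 0,"tz": 0,"rx": 0,"ry": 0,"rz": 0,"grip": -1},
])

```text
clock: 3.88
tcp_pos: [0.5125, -0.2441, 0.2534]
orientation: [-3.098, 0.517, -0.001]
contact_force: [0.3, -0.7, 0.5]
grip_width: 0.085
```

```bash
python3 - <<'E'
from h import *
f=grab("wrist");cv2.imwrite("pics/w1.png",f["frame"]);print(status.get_obs()["clock"],status.get_obs()["joints"].round(2),f["fx"],f["dist_coeffs"],np.round(f["T_tool_cam"],3).tolist())
P=cloud(f)
print(P[::105,::112].round(3).tolist())
E
```

```text
3.925 [ 0.39  0.28 -0.06  1.79  0.02  1.07 -1.58] 300.48150603253737 [-0.0129493  0.         0.         0.         0.       ] [[0.0, -0.964, -0.267, 0.068], [1.0, 0.001, -0.001, -0.0], [0.001, -0.267, 0.964, -0.143], [0.0, 0.0, 0.0, 1.0]]
[[[0.804, -0.02, 0.022], [nan, nan, nan], [0.729, -0.252, 0.0], [0.688, -0.375, -0.0], [0.646, -0.497, 0.0]], [[0.715, 0.056, 0.002], [0.668, -0.077, 0.001], [0.622, -0.21, 0.001], [0.577, -0.343, -0.0], [0.532, -0.476, 0.0]], [[0.596, 0.134, 0.001], [0.547, -0.03, 0.026], [0.497, -0.162, 0.008], [0.446, -0.305, 0.0], [0.395, -0.451, -0.001]], [[0.451, 0.23, -0.0], [0.54, -0.2, 0.316], [0.341, -0.098, 0.0], [0.286, -0.26, 0.0], [0.507, -0.297, 0.317]]]
```

View pics/w1.png

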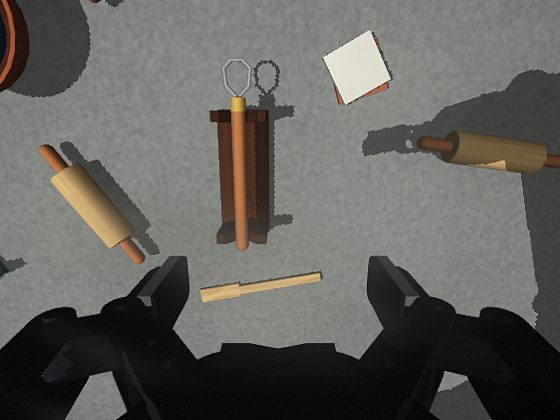

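The wrist view shows the loop tool from (238,100) to (241,250) in the cradle. The knife lies just below it at (260,288), and the meant pin is at (92,205). I'll fit all of these here.

```bash
cat > run2.py <<'E'
from fit import *
import json
def wfit(f,jobs):
    h=cv2.cvtColor(f["frame"],cv2.COLOR_BGR2HSV).astype(int);H,Sa,V=h[...,0],h[...,1],h[...,2]
    out={};ims=[]
    for k,bx,init in jobs:
        u0,v0,u1,v1=bx;m=np.zeros(H.shape,bool);m[v0:v1,u0:u1]=True
        if k=="rest": m&=(H>50)&(H<95)&(Sa>70)
        if k=="pin": m&=(H<30)&(Sa>70)
        if k=="tool": m&=(H<30)&(Sa>70)&(V>110)
        if k in("cradle","cradle0"): m&=(H<30)&(Sa>60)
        m=cv2.morphologyEx(m.astype(np.uint8),cv2.MORPH_CLOSE,np.ones((3,3)))
        nl,lab,st,_=cv2.connectedComponentsWithStats(m);m=(lab==1+st[1:,4].argmax())
        roi=roi_of(m);parts=M[k.rstrip("0")];z=.05 if k=="tool" else 0
        if k=="cradle":parts=parts+[p+[0,0,50] for p in M["tool"]]
        o=fit([(f,m,roi)],parts,init,z);print(k,np.round(o,4));out[k]=o
        g=render(f,parts,*o[:3],roi,z);u0,v0,u1,v1=roi
        im=cv2.resize(f["frame"][v0:v1,u0:u1],None,fx=S,fy=S)
        cs,_=cv2.findContours((g>.5).astype(np.uint8),cv2.RETR_LIST,cv2.CHAIN_APPROX_NONE);cv2.drawContours(im,cs,-1,(255,255,0),1);ims.append(im)
    return out,ims
def sheet(ims,name):
    can=np.zeros((500,800,3),np.uint8);w=800//len(ims)
    for i,im in enumerate(ims):
        s=min(w/im.shape[1],500/im.shape[0]);im=cv2.resize(im,None,fx=s,fy=s)[:500,:w];can[:im.shape[0],i*w:i*w+im.shape[1]]=im
    cv2.imwrite(name,can)
E
python3 - <<'E'
from run2 import *
f=grab("wrist")
o,ims=wfit(f,[("tool",(205,80,280,256),(.536,-.207,-.338)),("cradle",(200,80,280,256),(.535,-.207,-.335)),("pin",(30,130,155,275),(.558,-.009,.263))])
sheet(ims,"pics/w1fit.png")
P=cloud(f); t=P[120:225,239:240].reshape(-1,3);print(np.nanmedian(t[:,2]))
E
```

```text
tool [ 0.5353 -0.2029 -0.3413  0.2663]
cradle [ 0.5341 -0.2042 -0.3332  0.0912]
pin [ 0.5584 -0.0064  0.2623  0.0517]
0.05758719902359377
```

View pics/w1fit.png

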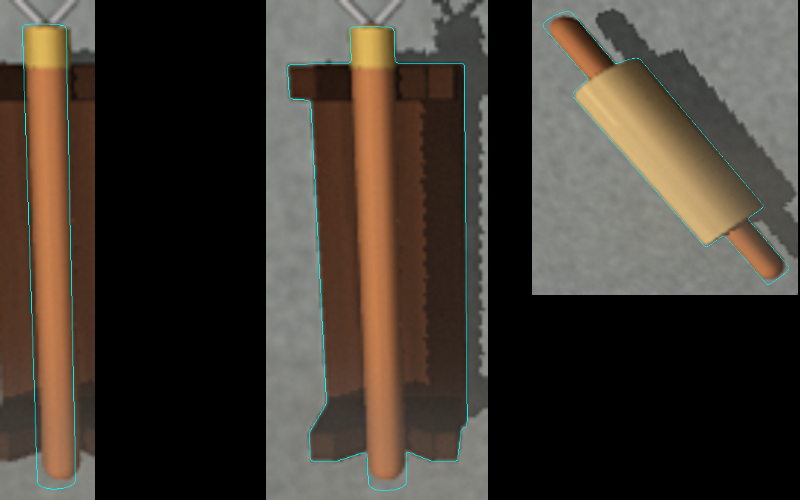

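Emit:
drive_tool([
  {"tx": 0.375,"ty": 0.667,"tz": -1,"rx": 0,"ry": 0,"rz": 0,"grip": -1},
  {"tx": 0.375,"ty": 0.667,"tz": -1,"rx": 0,"ry": 0,"rz": 0,"grip": -1},
  {"tx": 0.375,"ty": 0.667,"tz": -1,"rx": 0,"ry": 0,"rz": 0,"grip": -1},
  {"tx": 0,"ty": 0,"tz": -1,"rx": 0,"ry": 0,"rz": -0.03,"grip": -1},
  {"tx": 0,"ty": 0,"tz": -1,"rx": 0,"ry": 0,"rz": 0,"grip": -1},
  {"tx": 0,"ty": 0,"tz": -1,"rx": 0,"ry": 0,"rz": 0,"grip": -1},
  {"tx": 0,"ty": 0,"tz": -1,"rx": 0,"ry": 0,"rz": 0,"grip": -1},
  {"tx": 0,"ty": 0,"tz": 0,"rx": 0,"ry": 0,"rz": 0,"grip": -1},
])

```text
clock: 4.97
tcp_pos: [0.5321, -0.2072, 0.1121]
orientation: [3.096, -0.532, -0.005]
contact_force: [-0.5, 0.3, 1.0]
grip_width: 0.0851
```

```bash
python3 - <<'E'
from h import *
f=grab("wrist");cv2.imwrite("pics/w2.png",f["frame"]);s=status.get_obs();print(s["clock"],s["tcp_pos"],s["orientation"])
E
```

```text
5.025 [ 0.53296056 -0.2072345   0.11309303] [ 3.09590752e+00 -5.31271653e-01 -2.11634139e-03]
```

View pics/w2.png

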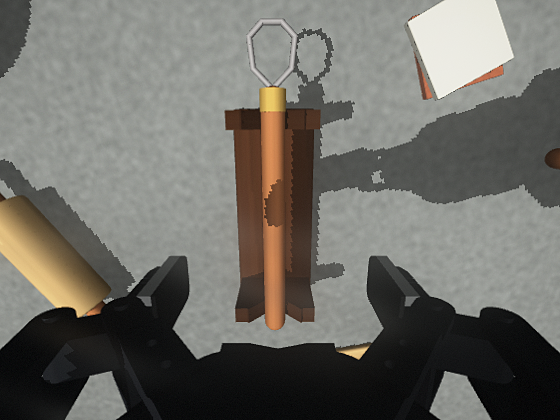

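Emit:
drive_tool([
  {"tx": 0.1,"ty": 0.15,"tz": -1,"rx": 0,"ry": 0,"rz": 0,"grip": -1},
  {"tx": 0,"ty": 0,"tz": -1,"rx": 0,"ry": 0,"rz": 0,"grip": -1},
  {"tx": 0,"ty": 0,"tz": -1,"rx": 0,"ry": 0,"rz": 0,"grip": -1},
  {"tx": 0,"ty": 0,"tz": -0.6,"rx": 0,"ry": 0,"rz": 0,"grip": -1},
  {"tx": 0,"ty": 0,"tz": -0.5,"rx": 0,"ry": 0,"rz": 0,"grip": -1},
  {"tx": 0,"ty": 0,"tz": 0,"rx": 0,"ry": 0,"rz": 0,"grip": -1},
  {"tx": 0,"ty": 0,"tz": 0,"rx": 0,"ry": 0,"rz": 0,"grip": -1},
])

```text
clock: 5.9
tcp_pos: [0.5363, -0.2033, 0.0319]
orientation: [3.096, -0.529, 0.002]
contact_force: [-1.1, 0.2, 0.1]
grip_width: 0.0851
```

Emit:
drive_tool([
  {"tx": 0,"ty": 0,"tz": 0,"rx": 0,"ry": 0,"rz": 0,"grip": 0},
  {"tx": 0,"ty": 0,"tz": 0,"rx": 0,"ry": 0,"rz": 0,"grip": 0.4},
  {"tx": 0,"ty": 0,"tz": 0,"rx": 0,"ry": 0,"rz": 0,"grip": 1},
  {"tx": 0,"ty": 0,"tz": 0,"rx": 0,"ry": 0,"rz": 0,"grip": 1},
  {"tx": 0,"ty": 0,"tz": 0,"rx": 0,"ry": 0,"rz": 0,"grip": 1},
  {"tx": 0,"ty": 0,"tz": 0,"rx": 0,"ry": 0,"rz": 0,"grip": 1},
  {"tx": 0,"ty": 0,"tz": 0,"rx": 0,"ry": 0,"rz": 0,"grip": 1},
], grip_force=40)

```text
clock: 6.78
tcp_pos: [0.5352, -0.2052, 0.0316]
orientation: [3.094, -0.531, -0.0]
contact_force: [-2.0, -5.8, 3.1]
grip_width: 0.0146
```

Emit:
drive_tool([
  {"tx": 0,"ty": 0,"tz": 0.5,"rx": 0,"ry": 0,"rz": 0,"grip": 1},
  {"tx": 0,"ty": 0,"tz": 1,"rx": 0,"ry": 0,"rz": 0,"grip": 1},
  {"tx": 0,"ty": 0,"tz": 1,"rx": 0,"ry": 0,"rz": 0,"grip": 1},
  {"tx": 0,"ty": 0,"tz": 1,"rx": 0,"ry": 0,"rz": 0,"grip": 1},
  {"tx": 0,"ty": 0,"tz": 1,"rx": 0,"ry": 0,"rz": 0,"grip": 1},
  {"tx": 0,"ty": 0.2,"tz": 1,"rx": 0,"ry": 0,"rz": 0,"grip": 1},
  {"tx": 0,"ty": 0.5,"tz": 1,"rx": 0,"ry": 0,"rz": 0.2,"grip": 1},
  {"tx": 0,"ty": 1,"tz": 1,"rx": 0,"ry": 0,"rz": 0.2,"grip": 1},
  {"tx": 0,"ty": 1,"tz": 1,"rx": 0,"ry": 0,"rz": 0.2,"grip": 1},
  {"tx": 0,"ty": 1,"tz": 1,"rx": 0,"ry": 0,"rz": 0.2,"grip": 1},
])

```text
clock: 8.02
tcp_pos: [0.5357, -0.1269, 0.2225]
orientation: [-3.121, 0.351, -0.0]
contact_force: [0.7, -0.8, 0.2]
grip_width: 0.0148
```

Emit:
drive_tool([
  {"tx": 0,"ty": 1,"tz": 1,"rx": 0,"ry": 0,"rz": 0.2,"grip": 1},
  {"tx": 0,"ty": 1,"tz": 0.5,"rx": 0,"ry": 0,"rz": 0.2,"grip": 1},
  {"tx": 0,"ty": 1,"tz": 0,"rx": 0,"ry": 0,"rz": 0.2,"grip": 1},
  {"tx": -0.1,"ty": 1,"tz": 0,"rx": 0,"ry": 0,"rz": 0.2,"grip": 1},
  {"tx": -0.1,"ty": 1,"tz": 0,"rx": 0,"ry": 0,"rz": 0.2,"grip": 1},
  {"tx": -0.1,"ty": 1,"tz": 0,"rx": 0,"ry": 0,"rz": 0.2,"grip": 1},
  {"tx": -0.1,"ty": 1,"tz": 0,"rx": 0,"ry": 0,"rz": 0.2,"grip": 1},
  {"tx": -0.1,"ty": 1,"tz": 0,"rx": 0,"ry": 0,"rz": 0.2,"grip": 1},
  {"tx": -0.1,"ty": 1,"tz": 0,"rx": 0,"ry": 0,"rz": 0.2,"grip": 1},
  {"tx": -0.1,"ty": 1,"tz": 0,"rx": 0,"ry": 0,"rz": 0.2,"grip": 1},
])

```text
clock: 9.28
tcp_pos: [0.5217, 0.0722, 0.2513]
orientation: [-3.14, -0.085, -0.0]
contact_force: [-1.0, -0.4, -0.8]
grip_width: 0.0144
```

Emit:
drive_tool([
  {"tx": -0.1,"ty": 1,"tz": 0,"rx": 0,"ry": 0,"rz": 0.2,"grip": 1},
  {"tx": 0,"ty": 1,"tz": 0,"rx": 0,"ry": 0,"rz": 0.2,"grip": 1},
  {"tx": 0,"ty": 1,"tz": 0,"rx": 0,"ry": 0,"rz": 0.2,"grip": 1},
  {"tx": 0,"ty": 1,"tz": 0,"rx": 0,"ry": 0,"rz": 0,"grip": 1},
  {"tx": 0,"ty": 0.5,"tz": 0,"rx": 0,"ry": 0,"rz": 0,"grip": 1},
  {"tx": 0,"ty": 0,"tz": 0,"rx": 0,"ry": 0,"rz": 0,"grip": 1},
  {"tx": 0,"ty": 0,"tz": 0,"rx": 0,"ry": 0,"rz": 0,"grip": 1},
])

```text
clock: 10.15
tcp_pos: [0.52, 0.16, 0.2512]
orientation: [3.134, 0.212, -0.0]
contact_force: [1.0, -0.2, -0.7]
grip_width: 0.0147
```

```bash
python3 - <<'E'
from h import *
f=grab("wrist");cv2.imwrite("pics/w3.png",f["frame"]);s=status.get_obs();print(s["clock"],s["tcp_pos"],s["orientation"],s["joints"].round(2))
R_=R.from_rotvec(s["orientation"]).as_matrix();print(np.arctan2(R_[1,0],R_[0,0]),R_[:,2])
print(proj(f,[[.561,.211,.045]]))
E
```

```text
10.2 [0.52000589 0.15985435 0.25123623] [ 3.13387409e+00  2.11620648e-01 -1.65856589e-04] [-0.12  0.27 -0.35  1.83  0.1   1.07 -1.95]
0.13484894386880436 [-6.61797908e-05 -5.87438029e-04 -9.99999825e-01]
[[238.17299693 144.12517797]]
```

View pics/w3.png

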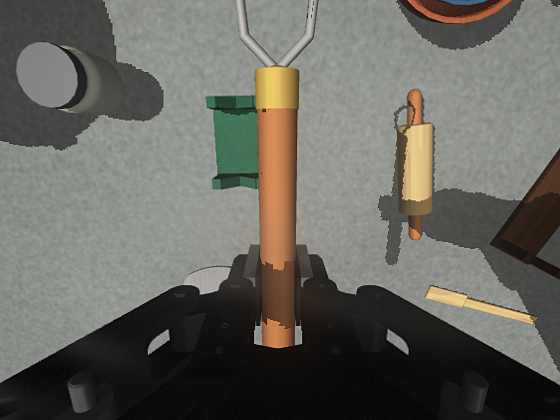

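The wrist view shows the held handle along column 278, with its ferrule end at row 67. The green rest is at (235,140), partly hidden behind the handle. I'll sidestep 40 mm to see it whole.

Emit:
drive_tool([
  {"tx": 0,"ty": -1,"tz": 0,"rx": 0,"ry": 0,"rz": 0.2,"grip": 1},
  {"tx": 0,"ty": -1,"tz": 0,"rx": 0,"ry": 0,"rz": 0.1,"grip": 1},
  {"tx": 0,"ty": 0,"tz": 0,"rx": 0,"ry": 0,"rz": 0,"grip": 1},
  {"tx": 0,"ty": 0,"tz": 0,"rx": 0,"ry": 0,"rz": 0,"grip": 1},
])

```text
clock: 10.7
tcp_pos: [0.5199, 0.1214, 0.2514]
orientation: [-3.129, -0.279, -0.0]
contact_force: [0.2, 0.6, -1.1]
grip_width: 0.0149
```

```bash
python3 - <<'E'
from run2 import *
f=grab("wrist");cv2.imwrite("pics/w4.png",f["frame"]);s=status.get_obs();print(s["clock"],s["tcp_pos"],s["orientation"],s["joints"].round(2))
R_=R.from_rotvec(s["orientation"]).as_matrix();print(np.arctan2(R_[1,0],R_[0,0]))
o,ims=wfit(f,[("rest",(130,75,254,210),(.561,.211,.17)),])
# held handle predicted outline
T=np.eye(4);T[:3,:3]=R_;T[:3,3]=s["tcp_pos"]
pts=[(T@[x,y,-.019,1])[:3] for x,y in((.09,-.008),(.09,.008),(.04,-.008),(.04,.008))]
uv=proj(f,pts);print(uv.round(1).tolist())
im=cv2.resize(f["frame"][30:300,120:350],None,fx=2,fy=2)
for u,v in uv: cv2.circle(im,(int((u-120)*2),int((v-30)*2)),3,(255,0,255),-1)
sheet(ims+[im],"pics/w4fit.png")
E
```

```text
10.75 [0.51980149 0.12173913 0.25141728] [-3.12856241e+00 -2.79989817e-01 -3.73769159e-04] [-0.06  0.25 -0.34  1.85  0.09  1.06 -1.83]
0.1785137915731674
rest [0.5617 0.2133 0.1432 0.0559]
[[255.8, 65.5], [298.1, 65.4], [258.1, 194.3], [296.0, 194.3]]
```

View pics/w4fit.png

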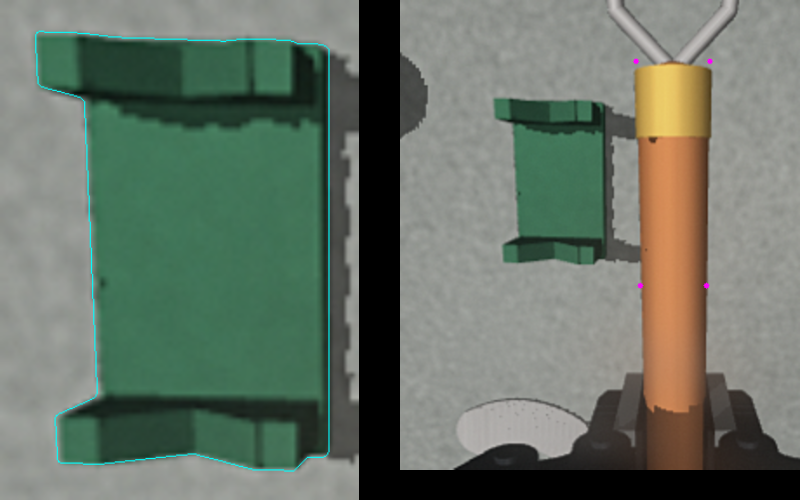

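The rest fit comes out at (0.562, 0.213) with yaw 0.143. Its outline matches, and the predicted held-handle end coincides with the picture. Now the move over and down.

Emit:
drive_tool([
  {"tx": 0.422,"ty": 0.913,"tz": -0.2,"rx": 0,"ry": 0,"rz": -0.13,"grip": 1},
  {"tx": 0.422,"ty": 0.913,"tz": -0.8,"rx": 0,"ry": 0,"rz": -0.13,"grip": 1},
  {"tx": 0.422,"ty": 0.913,"tz": -1,"rx": 0,"ry": 0,"rz": 0,"grip": 1},
  {"tx": 0.422,"ty": 0.913,"tz": -1,"rx": 0,"ry": 0,"rz": 0,"grip": 1},
  {"tx": 0.422,"ty": 0.913,"tz": -1,"rx": 0,"ry": 0,"rz": 0,"grip": 1},
  {"tx": 0,"ty": 0,"tz": -1,"rx": 0,"ry": 0,"rz": 0,"grip": 1},
  {"tx": 0,"ty": 0,"tz": -1,"rx": 0,"ry": 0,"rz": 0,"grip": 1},
  {"tx": 0,"ty": 0,"tz": -1,"rx": 0,"ry": 0,"rz": 0,"grip": 1},
  {"tx": 0,"ty": 0,"tz": -1,"rx": 0,"ry": 0,"rz": 0,"grip": 1},
  {"tx": 0,"ty": 0,"tz": -1,"rx": 0,"ry": 0,"rz": 0,"grip": 1},
])

```text
clock: 12.0
tcp_pos: [0.5621, 0.2124, 0.0701]
orientation: [-3.134, -0.223, -0.0]
contact_force: [-0.6, -0.4, -1.1]
grip_width: 0.0144
```

Emit:
drive_tool([
  {"tx": 0,"ty": 0,"tz": -0.5,"rx": 0,"ry": 0,"rz": 0,"grip": 1},
  {"tx": 0,"ty": 0,"tz": 0,"rx": 0,"ry": 0,"rz": 0,"grip": 1},
  {"tx": 0,"ty": 0,"tz": 0,"rx": 0,"ry": 0,"rz": 0,"grip": 1},
])

```text
clock: 12.38
tcp_pos: [0.5626, 0.2124, 0.0619]
orientation: [-3.133, -0.222, -0.002]
contact_force: [0.3, -0.2, -0.3]
grip_width: 0.0148
```

```bash
python3 - <<'E'
from h import *
f=grab("wrist");s=status.get_obs();g=grab("side");cv2.imwrite("pics/w5.png",np.hstack([cv2.resize(f["frame"],(400,300)),cv2.resize(g["frame"][240:345,190:330],(400,300))]));print(s["clock"],s["tcp_pos"],s["orientation"],s["contact_force"])
R_=R.from_rotvec(s["orientation"]).as_matrix();print(np.arctan2(R_[1,0],R_[0,0]))
E
```

```text
12.425 [0.56265341 0.21247216 0.06210223] [-3.13320190e+00 -2.22215955e-01 -2.24198555e-03] [-0.67040817  0.06954772 -0.78670217]
0.14160850025396532
```

View pics/w5.png

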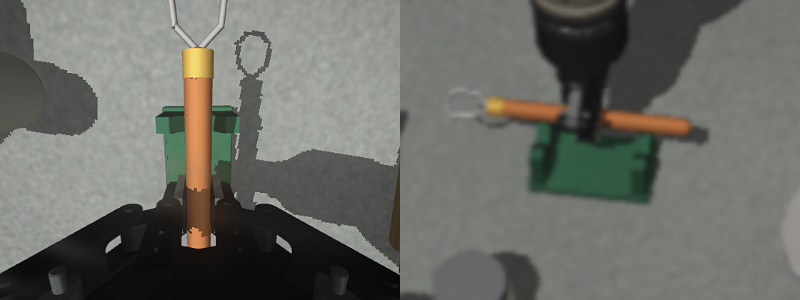

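The handle sits centred over the notches (column 197, cheeks at 157–238 in the left panel). I'll lower it, slowly at the end.

Emit:
drive_tool([
  {"tx": 0,"ty": 0,"tz": -0.7,"rx": 0,"ry": 0,"rz": 0,"grip": 1},
  {"tx": 0,"ty": 0,"tz": -0.5,"rx": 0,"ry": 0,"rz": 0,"grip": 1},
  {"tx": 0,"ty": 0,"tz": -0.3,"rx": 0,"ry": 0,"rz": 0,"grip": 1},
  {"tx": 0,"ty": 0,"tz": -0.15,"rx": 0,"ry": 0,"rz": 0,"grip": 1},
  {"tx": 0,"ty": 0,"tz": 0,"rx": 0,"ry": 0,"rz": 0,"grip": 1},
  {"tx": 0,"ty": 0,"tz": 0,"rx": 0,"ry": 0,"rz": 0,"grip": 1},
])

```text
clock: 13.22
tcp_pos: [0.5622, 0.2123, 0.0286]
orientation: [-3.134, -0.222, -0.001]
contact_force: [0.2, 0.5, -0.6]
grip_width: 0.0147
```

Emit:
drive_tool([
  {"tx": 0,"ty": 0,"tz": -0.1,"rx": 0,"ry": 0,"rz": 0,"grip": 1},
  {"tx": 0,"ty": 0,"tz": -0.05,"rx": 0,"ry": 0,"rz": 0,"grip": 1},
  {"tx": 0,"ty": 0,"tz": 0,"rx": 0,"ry": 0,"rz": 0,"grip": 1},
  {"tx": 0,"ty": 0,"tz": 0,"rx": 0,"ry": 0,"rz": 0,"grip": 1},
])

```text
clock: 13.72
tcp_pos: [0.5625, 0.2128, 0.0266]
orientation: [-3.133, -0.223, -0.002]
contact_force: [-2.4, 0.2, 8.4]
grip_width: 0.0146
```

Emit:
drive_tool([
  {"tx": 0,"ty": 0,"tz": -0.05,"rx": 0,"ry": 0,"rz": 0,"grip": 1},
  {"tx": 0,"ty": 0,"tz": 0,"rx": 0,"ry": 0,"rz": 0,"grip": 1},
  {"tx": 0,"ty": 0,"tz": 0,"rx": 0,"ry": 0,"rz": 0,"grip": 1},
])

```text
clock: 14.1
tcp_pos: [0.5625, 0.2129, 0.0264]
orientation: [-3.133, -0.223, -0.002]
contact_force: [-5.4, -2.2, 16.3]
grip_width: 0.0148
```

```bash
python3 - <<'E'
from h import *
f=grab("wrist");s=status.get_obs();g=grab("side");cv2.imwrite("pics/w6.png",np.hstack([cv2.resize(f["frame"],(400,300)),cv2.resize(g["frame"][240:345,190:330],(400,300))]));print(s["clock"],s["tcp_pos"],s["orientation"],s["contact_force"],s["moment"])
E
```

```text
14.15 [0.56252056 0.21284178 0.02644912] [-3.13337592e+00 -2.23235791e-01 -2.55145832e-03] [-6.38547293 -1.51674666 16.40303938] [-0.35842794  1.04945666  0.10431185]
```

View pics/w6.png

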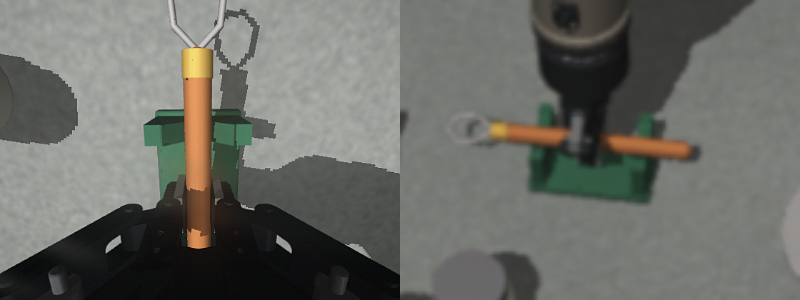

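Force rose by 8 N over 0.2 mm of travel, and the side view shows the handle down in both notches, so it is seated. Release and retreat.

Emit:
drive_tool([
  {"tx": 0,"ty": 0,"tz": 0.04,"rx": 0,"ry": 0,"rz": 0,"grip": 1},
  {"tx": 0,"ty": 0,"tz": 0,"rx": 0,"ry": 0,"rz": 0,"grip": 0.6},
  {"tx": 0,"ty": 0,"tz": 0,"rx": 0,"ry": 0,"rz": 0,"grip": 0.2},
  {"tx": 0,"ty": 0,"tz": 0,"rx": 0,"ry": 0,"rz": 0,"grip": -0.4},
  {"tx": 0,"ty": 0,"tz": 0,"rx": 0,"ry": 0,"rz": 0,"grip": -1},
  {"tx": 0,"ty": 0,"tz": 0,"rx": 0,"ry": 0,"rz": 0,"grip": -1},
  {"tx": 0,"ty": 0,"tz": 0,"rx": 0,"ry": 0,"rz": 0,"grip": -1},
])

```text
clock: 15.08
tcp_pos: [0.562, 0.2122, 0.0251]
orientation: [3.134, 0.222, -0.0]
contact_force: [0.2, 0.6, 0.2]
grip_width: 0.0854
```

Emit:
drive_tool([
  {"tx": 0,"ty": 0,"tz": 0.5,"rx": 0,"ry": 0,"rz": 0,"grip": -1},
  {"tx": 0,"ty": 0,"tz": 1,"rx": 0,"ry": 0,"rz": 0,"grip": -1},
  {"tx": 0,"ty": 0,"tz": 1,"rx": 0,"ry": 0,"rz": 0,"grip": -1},
  {"tx": 0,"ty": 0,"tz": 1,"rx": 0,"ry": 0,"rz": 0,"grip": -1},
  {"tx": 0,"ty": 0,"tz": 1,"rx": 0,"ry": 0,"rz": 0,"grip": -1},
  {"tx": 0,"ty": 0,"tz": 1,"rx": 0,"ry": 0,"rz": 0,"grip": -1},
  {"tx": -0.2,"ty": -0.3,"tz": 1,"rx": 0,"ry": 0,"rz": 0,"grip": -1},
  {"tx": -0.5,"ty": -0.8,"tz": 1,"rx": 0,"ry": 0,"rz": 0,"grip": -1},
  {"tx": -0.5,"ty": -1,"tz": 1,"rx": 0,"ry": 0,"rz": 0,"grip": -1},
  {"tx": -0.5,"ty": -1,"tz": 1,"rx": 0,"ry": 0,"rz": 0,"grip": -1},
])

```text
clock: 16.32
tcp_pos: [0.5273, 0.1492, 0.2163]
orientation: [3.133, 0.222, -0.0]
contact_force: [0.1, -0.6, 0.6]
grip_width: 0.0853
```

```bash
python3 - <<'E'
from h import *
f=grab("wrist");s=status.get_obs();g=grab("side");cv2.imwrite("pics/w7.png",np.hstack([cv2.resize(f["frame"],(400,300)),cv2.resize(g["frame"][240:345,190:330],(400,300))]));print(s["clock"],s["tcp_pos"],s["orientation"],s["contact_force"],s["moment"])
E
```

```text
16.375 [0.52764377 0.14643151 0.21869094] [3.13230752 0.21771755 0.00332904] [-1.39421781 -2.06486952  1.47809618] [-0.20006212  0.0501249   0.04448037]
```

View pics/w7.png

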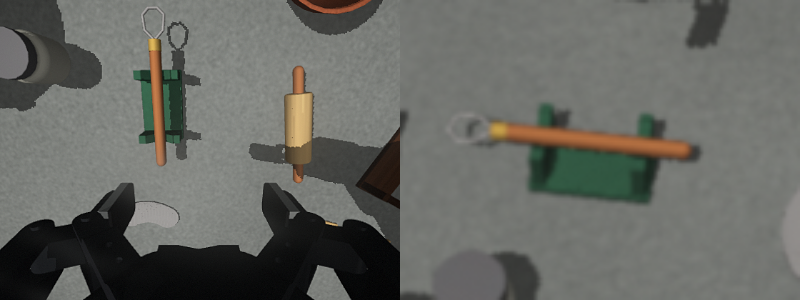

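The loop tool lies in both notches with its middle over the rest. Next the pin, which the wrist view shows at (298,125).

Emit:
drive_tool([
  {"tx": 0,"ty": -1,"tz": 0,"rx": 0,"ry": 0,"rz": 0.11,"grip": -1},
  {"tx": 0,"ty": -1,"tz": 0,"rx": 0,"ry": 0,"rz": 0.11,"grip": -1},
  {"tx": 0,"ty": -1,"tz": 0,"rx": 0,"ry": 0,"rz": 0.11,"grip": -1},
  {"tx": 0,"ty": -1,"tz": 0,"rx": 0,"ry": 0,"rz": 0.11,"grip": -1},
  {"tx": 0,"ty": -1,"tz": 0,"rx": 0,"ry": 0,"rz": 0.11,"grip": -1},
  {"tx": 0,"ty": -1,"tz": 0,"rx": 0,"ry": 0,"rz": 0.11,"grip": -1},
  {"tx": 0,"ty": -1,"tz": 0,"rx": 0,"ry": 0,"rz": 0.11,"grip": -1},
  {"tx": 0,"ty": -0.7,"tz": 0,"rx": 0,"ry": 0,"rz": 0.1,"grip": -1},
  {"tx": 0,"ty": 0,"tz": 0,"rx": 0,"ry": 0,"rz": 0,"grip": -1},
  {"tx": 0,"ty": 0,"tz": 0,"rx": 0,"ry": 0,"rz": 0,"grip": -1},
])

```text
clock: 17.68
tcp_pos: [0.528, -0.0027, 0.2149]
orientation: [-3.114, -0.413, 0.0]
contact_force: [0.3, -0.7, 0.3]
grip_width: 0.0856
```

```bash
python3 - <<'E'
from run2 import *
f=grab("wrist");cv2.imwrite("pics/w8.png",f["frame"]);s=status.get_obs();print(s["clock"],s["tcp_pos"],s["orientation"],s["joints"].round(2))
R_=R.from_rotvec(s["orientation"]).as_matrix();print(np.arctan2(R_[1,0],R_[0,0]))
c=proj(f,[[.558,-.0065,.02]])[0].astype(int);print(c)
o,ims=wfit(f,[("pin",(c[0]-60,max(c[1]-95,0),c[0]+60,min(c[1]+95,270)),(.558,-.0065,.262))])
sheet(ims+[f["frame"]],"pics/w8fit.png")
E
```

```text
17.725 [ 0.52800916 -0.00261723  0.21499867] [-3.11365465e+00 -4.14119830e-01  2.20410049e-04] [ 0.15  0.27 -0.31  1.91  0.1   0.98 -1.51]
0.264450407451877
[288 162]
pin [ 0.5582 -0.0068  0.2594  0.046 ]
```

View pics/w8fit.png

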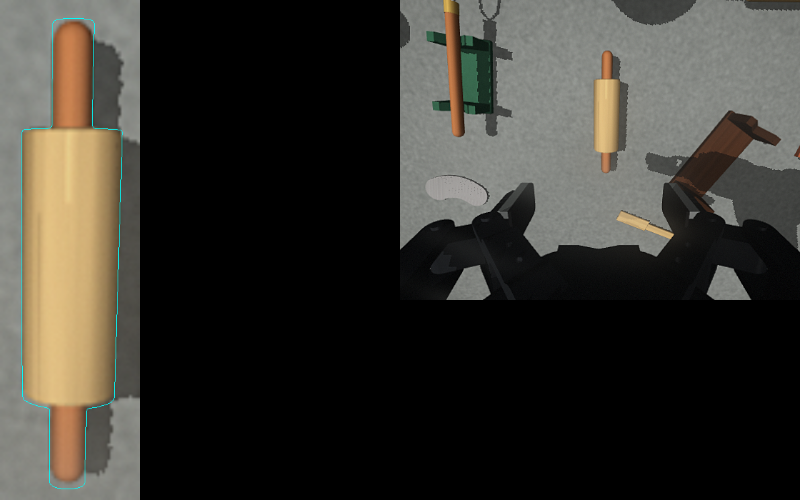

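Emit:
drive_tool([
  {"tx": 0.5,"ty": -0.07,"tz": -1,"rx": 0,"ry": 0,"rz": -0.02,"grip": -1},
  {"tx": 0.5,"ty": -0.07,"tz": -1,"rx": 0,"ry": 0,"rz": 0,"grip": -1},
  {"tx": 0.5,"ty": -0.07,"tz": -1,"rx": 0,"ry": 0,"rz": 0,"grip": -1},
  {"tx": 0,"ty": 0,"tz": -1,"rx": 0,"ry": 0,"rz": 0,"grip": -1},
  {"tx": 0,"ty": 0,"tz": -1,"rx": 0,"ry": 0,"rz": 0,"grip": -1},
  {"tx": 0,"ty": 0,"tz": -1,"rx": 0,"ry": 0,"rz": 0,"grip": -1},
  {"tx": 0,"ty": 0,"tz": -1,"rx": 0,"ry": 0,"rz": 0,"grip": -1},
  {"tx": 0,"ty": 0,"tz": -1,"rx": 0,"ry": 0,"rz": 0,"grip": -1},
  {"tx": 0,"ty": 0,"tz": -1,"rx": 0,"ry": 0,"rz": 0,"grip": -1},
  {"tx": 0,"ty": 0,"tz": -0.5,"rx": 0,"ry": 0,"rz": 0,"grip": -1},
])

```text
clock: 18.98
tcp_pos: [0.5576, -0.007, 0.0241]
orientation: [-3.114, -0.409, 0.002]
contact_force: [-0.1, -0.4, 0.6]
grip_width: 0.0855
```

Emit:
drive_tool([
  {"tx": 0,"ty": 0,"tz": 0,"rx": 0,"ry": 0,"rz": 0,"grip": -1},
  {"tx": 0,"ty": 0,"tz": 0,"rx": 0,"ry": 0,"rz": 0,"grip": -1},
])

```text
clock: 19.23
tcp_pos: [0.5586, -0.0077, 0.0258]
orientation: [3.115, 0.408, 0.002]
contact_force: [0.2, -0.2, 0.8]
grip_width: 0.0853
```

Emit:
drive_tool([
  {"tx": 0,"ty": 0.04,"tz": -0.5,"rx": 0,"ry": 0,"rz": 0,"grip": -1},
  {"tx": 0,"ty": 0,"tz": -0.35,"rx": 0,"ry": 0,"rz": 0,"grip": -1},
  {"tx": 0,"ty": 0,"tz": -0.15,"rx": 0,"ry": 0,"rz": 0,"grip": -1},
  {"tx": 0,"ty": 0,"tz": 0,"rx": 0,"ry": 0,"rz": 0,"grip": -0.4},
  {"tx": 0,"ty": 0,"tz": 0,"rx": 0,"ry": 0,"rz": 0,"grip": -0.1},
  {"tx": 0,"ty": 0,"tz": 0,"rx": 0,"ry": 0,"rz": 0,"grip": 0.1},
  {"tx": 0,"ty": 0,"tz": 0,"rx": 0,"ry": 0,"rz": 0,"grip": 1},
  {"tx": 0,"ty": 0,"tz": 0,"rx": 0,"ry": 0,"rz": 0,"grip": 1},
  {"tx": 0,"ty": 0,"tz": 0,"rx": 0,"ry": 0,"rz": 0,"grip": 1},
])

```text
clock: 20.35
tcp_pos: [0.5582, -0.0072, 0.0055]
orientation: [3.115, 0.408, 0.001]
contact_force: [-1.2, 0.2, 5.5]
grip_width: 0.0388
```

Emit:
drive_tool([
  {"tx": 0,"ty": 0,"tz": 0.5,"rx": 0,"ry": 0,"rz": 0,"grip": 1},
  {"tx": 0,"ty": 0,"tz": 1,"rx": 0,"ry": 0,"rz": 0,"grip": 1},
  {"tx": 0,"ty": 0,"tz": 1,"rx": 0,"ry": 0,"rz": 0,"grip": 1},
  {"tx": 0,"ty": 0,"tz": 1,"rx": 0,"ry": 0,"rz": 0,"grip": 1},
  {"tx": 0,"ty": 0,"tz": 1,"rx": 0,"ry": 0,"rz": 0,"grip": 1},
  {"tx": 0,"ty": 0,"tz": 1,"rx": 0,"ry": 0,"rz": -0.3,"grip": 1},
  {"tx": -0.2,"ty": -0.6,"tz": 1,"rx": 0,"ry": 0,"rz": -0.5,"grip": 1},
  {"tx": -0.2,"ty": -0.6,"tz": 1,"rx": 0,"ry": 0,"rz": -0.5,"grip": 1},
  {"tx": -0.2,"ty": -0.6,"tz": 1,"rx": 0,"ry": 0,"rz": -0.5,"grip": 1},
  {"tx": -0.2,"ty": -0.6,"tz": 1,"rx": 0,"ry": 0,"rz": -0.5,"grip": 1},
])

```text
clock: 21.6
tcp_pos: [0.5415, -0.0566, 0.1964]
orientation: [3.14, -0.104, -0.0]
contact_force: [-0.7, 0.2, -1.9]
grip_width: 0.0386
```

Emit:
drive_tool([
  {"tx": -0.2,"ty": -0.6,"tz": 1,"rx": 0,"ry": 0,"rz": -0.5,"grip": 1},
  {"tx": -0.2,"ty": -0.6,"tz": 1,"rx": 0,"ry": 0,"rz": -0.5,"grip": 1},
  {"tx": -0.2,"ty": -0.6,"tz": 0.5,"rx": 0,"ry": 0,"rz": -0.5,"grip": 1},
  {"tx": -0.2,"ty": -0.6,"tz": 0,"rx": 0,"ry": 0,"rz": -0.45,"grip": 1},
  {"tx": 0,"ty": 0,"tz": 0,"rx": 0,"ry": 0,"rz": 0,"grip": 1},
  {"tx": 0,"ty": 0,"tz": 0,"rx": 0,"ry": 0,"rz": 0,"grip": 1},
])

```text
clock: 22.35
tcp_pos: [0.5257, -0.1028, 0.2446]
orientation: [-3.098, 0.519, 0.002]
contact_force: [-0.5, 0.6, -1.8]
grip_width: 0.0389
```

```bash
python3 - <<'E'
from run2 import *
f=grab("wrist");cv2.imwrite("pics/w9.png",f["frame"]);s=status.get_obs();print(s["clock"],s["tcp_pos"],s["orientation"],s["joints"].round(2))
R_=R.from_rotvec(s["orientation"]).as_matrix();print(np.arctan2(R_[1,0],R_[0,0]))
T=np.eye(4);T[:3,:3]=R_;T[:3,3]=s["tcp_pos"]
uv=proj(f,[(T@[x,y,-.0145,1])[:3] for x,y in((.095,-.008),(.095,.008),(.055,-.02),(.055,.02))]);print(uv.round(1).tolist())
print(proj(f,[[.534,-.205,.05]]))
im=f["frame"].copy()
for u,v in uv: cv2.circle(im,(int(u),int(v)),2,(255,0,255),-1)
cv2.imwrite("pics/w9.png",im)
E
```

```text
22.4 [ 0.5258738  -0.10257342  0.24459745] [-3.09816421e+00  5.18659014e-01  1.48933568e-03] [ 0.2   0.24 -0.15  1.86  0.04  1.04 -1.86]
-0.3317406672262162
[[257.1, 53.2], [298.2, 53.2], [230.4, 157.0], [324.9, 157.0]]
[[362.93011803 150.42836071]]
```

View pics/w9.png

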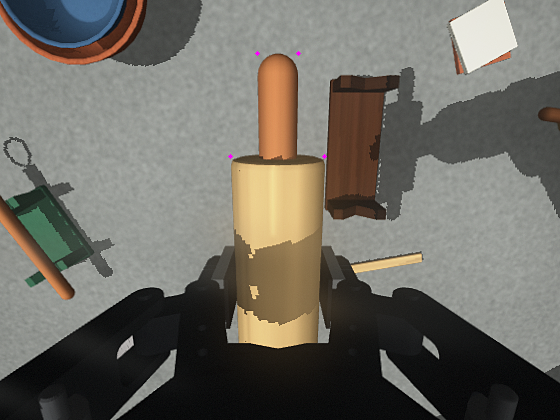

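The pin is held centred, matching the predicted dots. The cradle is visible and empty at (357,148). I'll fit it.

```bash
python3 - <<'E'
from run2 import *
f=grab("wrist")
o,ims=wfit(f,[("cradle0",(326,65,425,232),(.534,-.205,-.334))])
sheet(ims,"pics/w9fit.png")
E
```

```text
cradle0 [ 0.534  -0.2043 -0.3313  0.0299]
```

View pics/w9fit.png

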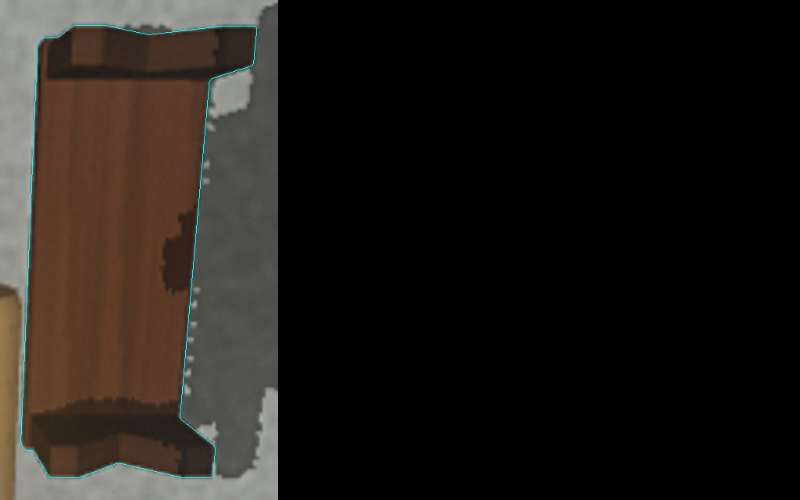

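Emit:
drive_tool([
  {"tx": 0.068,"ty": -0.853,"tz": 0,"rx": 0,"ry": 0,"rz": 0,"grip": 1},
  {"tx": 0.068,"ty": -0.853,"tz": 0,"rx": 0,"ry": 0,"rz": 0,"grip": 1},
  {"tx": 0.068,"ty": -0.853,"tz": -0.5,"rx": 0,"ry": 0,"rz": 0,"grip": 1},
  {"tx": 0.068,"ty": -0.853,"tz": -1,"rx": 0,"ry": 0,"rz": 0,"grip": 1},
  {"tx": 0.068,"ty": -0.853,"tz": -1,"rx": 0,"ry": 0,"rz": 0,"grip": 1},
  {"tx": 0.068,"ty": -0.853,"tz": -1,"rx": 0,"ry": 0,"rz": 0,"grip": 1},
  {"tx": 0,"ty": 0,"tz": -1,"rx": 0,"ry": 0,"rz": 0,"grip": 1},
  {"tx": 0,"ty": 0,"tz": -1,"rx": 0,"ry": 0,"rz": 0,"grip": 1},
  {"tx": 0,"ty": 0,"tz": -1,"rx": 0,"ry": 0,"rz": 0,"grip": 1},
  {"tx": 0,"ty": 0,"tz": -1,"rx": 0,"ry": 0,"rz": 0,"grip": 1},
])

```text
clock: 23.7
tcp_pos: [0.534, -0.2063, 0.0935]
orientation: [-3.098, 0.521, 0.001]
contact_force: [0.1, 0.1, -0.1]
grip_width: 0.0386
```

Emit:
drive_tool([
  {"tx": 0,"ty": 0,"tz": -0.5,"rx": 0,"ry": 0,"rz": 0,"grip": 1},
  {"tx": 0,"ty": 0,"tz": 0,"rx": 0,"ry": 0,"rz": 0,"grip": 1},
  {"tx": 0,"ty": 0,"tz": 0,"rx": 0,"ry": 0,"rz": 0,"grip": 1},
])

```text
clock: 24.08
tcp_pos: [0.5347, -0.2059, 0.0857]
orientation: [3.098, -0.521, 0.002]
contact_force: [-1.1, 0.1, -0.7]
grip_width: 0.0386
```

```bash
python3 - <<'E'
from h import *
f=grab("wrist");s=status.get_obs();g=grab("side");cv2.imwrite("pics/w10.png",np.hstack([cv2.resize(f["frame"],(400,300)),cv2.resize(g["frame"][120:225,240:380],(400,300))]));print(s["clock"],s["tcp_pos"],s["orientation"],s["contact_force"])
R_=R.from_rotvec(s["orientation"]).as_matrix();print(np.arctan2(R_[1,0],R_[0,0]))
E
```

```text
24.125 [ 0.5348151  -0.20585787  0.08582815] [ 3.09792714e+00 -5.20765649e-01  2.22685954e-03] [-0.32160493  0.00303493 -0.96633893]
-0.33308849448855865
```

View pics/w10.png

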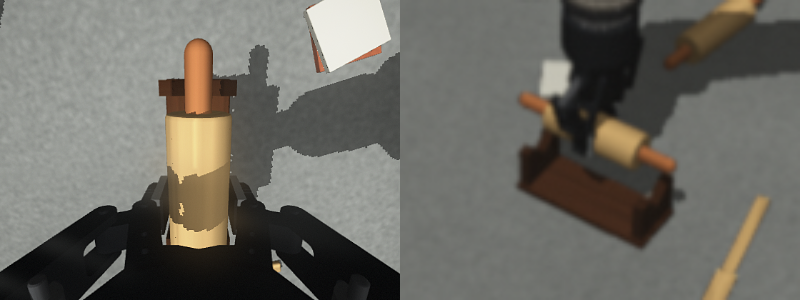

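The handle centre (column 198) is over the cheek's middle (159–237). Lowering.

Emit:
drive_tool([
  {"tx": 0,"ty": 0.02,"tz": -0.8,"rx": 0,"ry": 0,"rz": 0,"grip": 1},
  {"tx": 0,"ty": 0,"tz": -0.7,"rx": 0,"ry": 0,"rz": 0,"grip": 1},
  {"tx": 0,"ty": 0,"tz": -0.4,"rx": 0,"ry": 0,"rz": 0,"grip": 1},
  {"tx": 0,"ty": 0,"tz": -0.25,"rx": 0,"ry": 0,"rz": 0,"grip": 1},
  {"tx": 0,"ty": 0,"tz": -0.15,"rx": 0,"ry": 0,"rz": 0,"grip": 1},
  {"tx": 0,"ty": 0,"tz": 0,"rx": 0,"ry": 0,"rz": 0,"grip": 1},
  {"tx": 0,"ty": 0,"tz": 0,"rx": 0,"ry": 0,"rz": 0,"grip": 1},
])

```text
clock: 25.05
tcp_pos: [0.5345, -0.2053, 0.0394]
orientation: [3.098, -0.521, 0.001]
contact_force: [0.8, -0.1, -1.7]
grip_width: 0.0388
```

Emit:
drive_tool([
  {"tx": 0,"ty": 0,"tz": -0.1,"rx": 0,"ry": 0,"rz": 0,"grip": 1},
  {"tx": 0,"ty": 0,"tz": -0.07,"rx": 0,"ry": 0,"rz": 0,"grip": 1},
  {"tx": 0,"ty": 0,"tz": 0,"rx": 0,"ry": 0,"rz": 0,"grip": 1},
  {"tx": 0,"ty": 0,"tz": 0,"rx": 0,"ry": 0,"rz": 0,"grip": 1},
])

```text
clock: 25.55
tcp_pos: [0.5343, -0.2051, 0.0357]
orientation: [-3.098, 0.52, -0.0]
contact_force: [0.7, 1.2, -1.4]
grip_width: 0.0387
```

Emit:
drive_tool([
  {"tx": 0,"ty": 0,"tz": -0.05,"rx": 0,"ry": 0,"rz": 0,"grip": 1},
  {"tx": 0,"ty": 0,"tz": -0.03,"rx": 0,"ry": 0,"rz": 0,"grip": 1},
  {"tx": 0,"ty": 0,"tz": 0,"rx": 0,"ry": 0,"rz": 0,"grip": 1},
  {"tx": 0,"ty": 0,"tz": 0,"rx": 0,"ry": 0,"rz": 0,"grip": 1},
])

```text
clock: 26.05
tcp_pos: [0.5344, -0.2051, 0.0353]
orientation: [-3.098, 0.521, -0.0]
contact_force: [-4.5, 1.4, 11.3]
grip_width: 0.039
```

Emit:
drive_tool([
  {"tx": 0,"ty": 0,"tz": -0.04,"rx": 0,"ry": 0,"rz": 0,"grip": 1},
  {"tx": 0,"ty": 0,"tz": 0,"rx": 0,"ry": 0,"rz": 0,"grip": 1},
  {"tx": 0,"ty": 0,"tz": 0,"rx": 0,"ry": 0,"rz": 0,"grip": 1},
])

```text
clock: 26.42
tcp_pos: [0.5344, -0.2051, 0.0353]
orientation: [3.098, -0.521, 0.001]
contact_force: [-7.0, 3.1, 18.8]
grip_width: 0.0387
```

```bash
python3 - <<'E'
from h import *
f=grab("wrist");s=status.get_obs();g=grab("side");cv2.imwrite("pics/w11.png",np.hstack([cv2.resize(f["frame"],(400,300)),cv2.resize(g["frame"][120:225,240:380],(400,300))]));print(s["clock"],s["tcp_pos"],s["orientation"],s["contact_force"])
E
```

```text
26.475 [ 0.53441087 -0.20507661  0.03527005] [ 3.09803357e+00 -5.21016057e-01  7.05228714e-04] [-6.93327414  2.44583154 18.62060621]
```

View pics/w11.png

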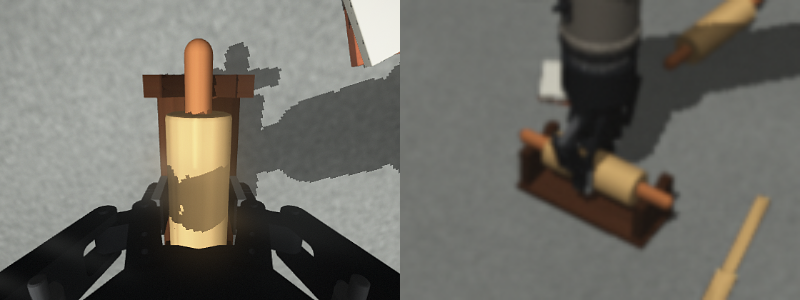

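Both pin handles are down in the notches and the force holds firm at 18 N, so it is seated. Release, rise clear, and check.

Emit:
drive_tool([
  {"tx": 0,"ty": 0,"tz": 0.05,"rx": 0,"ry": 0,"rz": 0,"grip": 1},
  {"tx": 0,"ty": 0,"tz": 0,"rx": 0,"ry": 0,"rz": 0,"grip": 0.1},
  {"tx": 0,"ty": 0,"tz": 0,"rx": 0,"ry": 0,"rz": 0,"grip": -0.2},
  {"tx": 0,"ty": 0,"tz": 0,"rx": 0,"ry": 0,"rz": 0,"grip": -0.6},
  {"tx": 0,"ty": 0,"tz": 0,"rx": 0,"ry": 0,"rz": 0,"grip": -1},
  {"tx": 0,"ty": 0,"tz": 0,"rx": 0,"ry": 0,"rz": 0,"grip": -1},
  {"tx": 0,"ty": 0,"tz": 0,"rx": 0,"ry": 0,"rz": 0,"grip": -1},
  {"tx": 0,"ty": 0,"tz": 0.5,"rx": 0,"ry": 0,"rz": 0,"grip": -1},
  {"tx": 0,"ty": 0,"tz": 1,"rx": 0,"ry": 0,"rz": 0,"grip": -1},
  {"tx": 0,"ty": 0,"tz": 1,"rx": 0,"ry": 0,"rz": 0,"grip": -1},
])

```text
clock: 27.78
tcp_pos: [0.5343, -0.2052, 0.0854]
orientation: [3.098, -0.521, 0.0]
contact_force: [-0.3, -0.3, 0.4]
grip_width: 0.0854
```

Emit:
drive_tool([
  {"tx": 0,"ty": 0,"tz": 1,"rx": 0,"ry": 0,"rz": 0,"grip": -1},
  {"tx": 0,"ty": 0,"tz": 1,"rx": 0,"ry": 0,"rz": 0,"grip": -1},
  {"tx": 0,"ty": 0,"tz": 1,"rx": 0,"ry": 0,"rz": 0,"grip": -1},
  {"tx": 0,"ty": 0,"tz": 1,"rx": 0,"ry": 0,"rz": 0,"grip": -1},
  {"tx": -0.5,"ty": -1,"tz": 1,"rx": 0,"ry": 0,"rz": 0,"grip": -1},
  {"tx": -0.5,"ty": -1,"tz": 1,"rx": 0,"ry": 0,"rz": 0,"grip": -1},
  {"tx": -0.5,"ty": -1,"tz": 1,"rx": 0,"ry": 0,"rz": 0,"grip": -1},
  {"tx": -0.5,"ty": -1,"tz": 1,"rx": 0,"ry": 0,"rz": 0,"grip": -1},
  {"tx": 0,"ty": 0,"tz": 0,"rx": 0,"ry": 0,"rz": 0,"grip": -1},
  {"tx": 0,"ty": 0,"tz": 0,"rx": 0,"ry": 0,"rz": 0,"grip": -1},
])

```text
clock: 29.02
tcp_pos: [0.4944, -0.2839, 0.2438]
orientation: [-3.098, 0.519, 0.001]
contact_force: [1.3, -0.3, -0.6]
grip_width: 0.0855
```

```bash
python3 - <<'E'
from fit import *
s=status.get_obs();print(s["clock"],s["tcp_pos"],s["contact_force"])
f=grab("wrist");g=grab("side");t=grab("top")
M["p0"]=[p-[0,0,20] for p in M["pin"]]
for fr,k,bx,init,z in((f,"p0",None,(.534,-.205,-.332),.05),(t,"p0",None,(.534,-.205,-.332),.05),(t,"tool",None,(.562,.213,.142),.045)):
    h=cv2.cvtColor(fr["frame"],cv2.COLOR_BGR2HSV).astype(int)
    c,sn=np.cos(init[2]),np.sin(init[2])
    uv=proj(fr,[[init[0]+c*a,init[1]+sn*a,z] for a in(-.095,.095)])
    u0,v0=(uv.min(0)-15).astype(int);u1,v1=(uv.max(0)+15).astype(int)
    m=np.zeros(h.shape[:2],bool);m[max(v0,0):v1,max(u0,0):u1]=True
    m&=(h[...,0]<30)&(h[...,1]>70)&(h[...,2]>125)
    m=m.astype(np.uint8);n,lab,st,_=cv2.connectedComponentsWithStats(m);m=lab==1+st[1:,4].argmax()
    print(k,m.sum(),np.round(fit([(fr,m,roi_of(m))],M[k],init,z),4))
cv2.imwrite("pics/end.png",np.vstack([np.hstack([cv2.resize(f["frame"],(400,300)),cv2.resize(g["frame"][100:325,170:390],(400,300))]),np.hstack([cv2.resize(t["frame"],(400,300)),cv2.resize(t["frame"][165:285,140:380],(400,300))])]))
E
```

```text
29.025 [ 0.49435721 -0.28389707  0.24384926] [ 1.32977478 -0.32802661 -0.62499463]
p0 3665 [ 0.5345 -0.2036 -0.335   0.2927]
p0 794 [ 0.5352 -0.2054 -0.3374  0.1301]
tool 341 [0.5643 0.2149 0.1531 0.3395]
```

View pics/end.png

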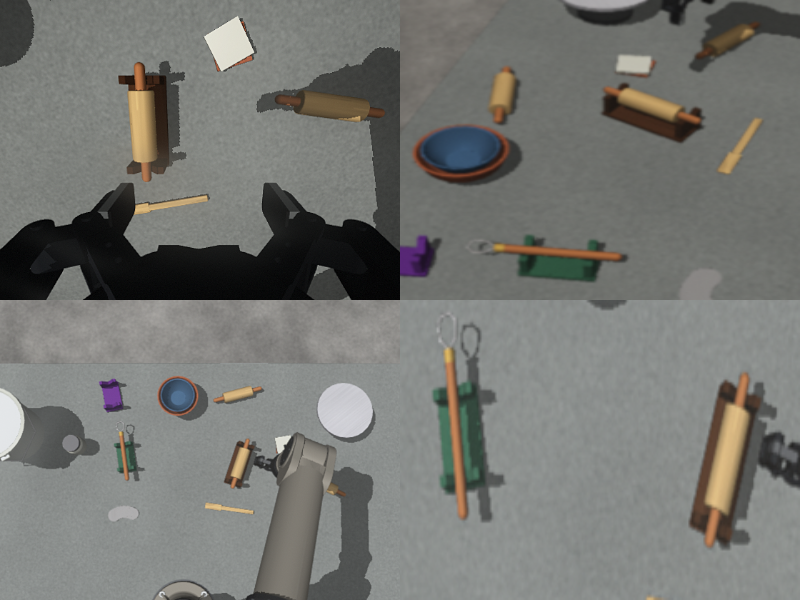

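The loop tool lies across the green rest and the pin hangs in the cradle, with fits within 1–2.5 mm of the seats. The bystanders look unmoved and the gripper is clear, so I'm handing in.

```bash
python3 -c "
from bench import workorder
print(workorder.hand_in())"
```

```text
the job is handed in; nothing more can be done
None
```

I laid the loop tool across both notches of the green rest and then the rolling pin in the dark cradle. I used the pin nearest the base, about 0.56 m away. Each was pressed gently home (16–19 N measured) before I let go. I handed the job in at about 29 s, and `hand_in()` reports no verdict.

- **Pin:** after release it fitted within about 1.5 mm and 0.006 rad of the cradle seat in the wrist and top pictures.
- **Loop tool:** the top picture put it about 2 to 3 mm and 0.01 rad from the rest seat. That fit rested on few pixels and is the weakest check. At release the gripper's own pose put it within about 1 mm.
- **Clearance:** the gripper was open and clear of everything. The bystanders looked unmoved in the pictures, but I did not measure them again.
- **Disagreements:** the side and top cameras differed by 2–5 mm, and by 0.06 rad on the rest's direction. I went by the wrist camera, which agreed with the top one.
- **Refused calls:** the first two move calls were refused because their rows left out some values. Nothing moved.

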